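# Take the hexagonal test weight off its keeper hook and put it on the scale

### The job

Take the hexagonal brass test weight off its twin-pronged hook: press the paddle of that hook's sprung keeper down until the keeper snaps fully open and stays open, and only then lift the weight off by its tab. Set it down upright on the pan of the bench scale, with its whole underside on the pan, and let go only once it stands there. Leave the round weight hanging on its own hook.

Things in the scene. Friction and masses are not known exactly. Their poses are not given: they have to be found in the camera images.
- hex_weight: Weight to move: brass hexagon 52 mm across flats, 28 high, 0.55 kg. On it: 20 mm stem; 12 mm square crossbar, 132 long along its y, middle 54 above the underside; flat grip tab 10 mm thick (y), 24 wide (x), 60 to 115 above the underside: grip its upper part, closing along y. Origin: centre of underside, z up. Hangs 67 mm above the table by the crossbar. x points from the hook's prong tips to its post.
- stand: Hook stand holding the hexagonal weight. Origin on the table below the hanging point. Two level prongs, 90 mm apart, tops 115 mm up, run from a post at x = 70 mm to upturned tips (139 tall) at x = -48. The crossbar lies across them between 8 mm ribs, the weight hangs between the prongs; with the keeper open it lifts straight up, and clears everything 150 mm higher.
- keeper (a joint): Keeper of that stand, rad: 0 closed (two arms lie 2 mm above the crossbar), 1.3 fully open (arms stand up at the prong tips, tops 70 mm above the crossbar's middle). Axis along the stand's y at x = -48 mm, z = 133. Over-centre spring: below 0.5 it springs shut, beyond 0.5 it snaps open and stays. Pressing the paddle takes about 10 N at first.
- keeper_pad (a point): Middle of the top of that keeper's press paddle: black plate 50 mm long, 40 wide, 4 thick, from the axis outward (stand's -x); closed it rises at 35 degrees, open it slopes down 40. Closed, the point is 27 mm out from the axis, 21 above it. Closed fingers pressing straight down here by 30 to 36 mm throw it open. Frame turns with the keeper; closed, its axes are the stand's.
- round_weight: Weight to leave alone: slim brass cylinder, 36 mm in diameter, 60 high, with the same stem, crossbar (middle 86 mm above the underside) and tab, hanging on a second identical stand with an identical keeper. Origin: centre of underside.
- pan (a point): Centre of the top of the bench scale's round metal pan, 150 mm in diameter, level and fixed, 50 mm above the table, on a white housing 190 by 180 mm. z up.
There are look-alikes about, which are no part of the job. Leave any purple look-alike of the hex_weight alone. Leave any green look-alike of the stand alone.

How it is judged:
By the outcome, as a careful person would: the job done as asked, in the order asked, and still so for the second after the job is handed in, with the robot touching nothing.
It also fails if it takes over 51 s, if anything falls off the work surface, if the arm or the gripper's body presses on something with over 40 N, if the wrist force passes 120 N, or if a joint passes its speed limit or range.

### The arm

A 7-joint arm with a two-finger parallel gripper is mounted at the origin on the work surface. World frame = base frame: x ahead of the robot, y to its left, z up, the work surface at z = 0. Lengths are in m, angles in rad, forces in N, time in s.
With the tool pointing down it reaches from about 0.4 to 0.9 m from the base axis. Payload 5.5 kg.
Tool frame: the origin (TCP) lies on the front face of the gripper's body, between the roots of the fingers; the fingertips stand env.tips_ahead ahead of it and the grasp point (between the pads) lies 47 mm ahead of it (env.tips_ahead is the distance from the TCP to the fingertips, in m); z points along the fingers, y is the line along which they close (so a half turn about z gives the same grasp; the last joint's range is limited). The gripper opens to 92 mm and grips with 3 to 60 N. Pads are 19 mm wide; open, the fingers measure 130 mm over their backs; the gripper's body (75 mm by 190 mm) begins 47 mm behind the grasp point.
Start: joints at [-1.006, 0.501, -0.427, 1.55, 0.221, 1.138, -0.21], TCP at [0.193, 0.621, 0.292] pointing down, gripper open.
Joint ranges: [-2.88, 2.88], [-0.31, 2.03], [-1.54, 1.56], [0.2, 2.42], [-1.41, 4.55], [0.19, 2.02], [-2.57, 2.57]. Speed limits (rad/s): [2.57, 2.57, 3.14, 3.14, 3.14, 3.14, 3.14].

### API

Orientations are given as a unit quaternion [w, x, y, z].
In Python, from station import env gives the robot as it stands.
- The arm moves only by the shell command python3 -m creep 'ROWS' [FORCE]. ROWS is JSON, a list of rows, each a list of 3 entries, a list of its own where there are three numbers: the shift along the tool's x, y, z scaled (see below), then the turn, a rotation vector about the tool's x, y, z scaled (see below), then the closure, from 0 (fully open) to 1 (shut). A call has 1 to 20 rows; each row is the pose to reach, as a shift and turn from the pose commanded when the call began, along the tool's axes at that moment; what a row does not reach only later rows make up. The controller multiplies each number of a shift by 0.15 m and each number of a turn by 90 degrees. A row lasts 1/12 s, in which the tool goes at most 41.7 mm and 7.16 degrees, less where a joint would pass 70% of its speed; a pose out of reach is approached as far as the arm can. A call with a number of a shift or a turn outside -1 to 1 is refused whole. A call with a gripper value outside its range is refused whole. The fingers move at their own pace and stop on an object; FORCE is the grip in N (left out, the last holds). Time passes only in rows, so rows that repeat a pose let the fingers close. It gives the time, the measured TCP pose, the force, the opening and the grip force at its end, in the units of the state.
- env.get_obs(): the state, without advancing time (a new reading comes with each control period).
- env.read_camera(name): name is "side" or "top" or "wrist"; returns the picture (480x640x3 uint8, red, green, blue); there is no depth.
- env.calibration(name): a dict with "camera_matrix" (3x3 intrinsics, pixels), "R" (3x3) and "t" (3): a world point X has camera coordinates R X + t. Camera axes: x right, y down, z forward; pixel columns grow to the right and rows downward; lengths in m; the calibration is good to about 2 mm. A picture is of the moment at which its call begins: read the wrist's pose just before it. calibration takes no time and is no camera call; for the wrist camera it gives the pose at the moment of the call.
- env.hand_in(): hands the job in; it is judged then, once.
The state is a dict: "time_s": time; "qpos": joint angles; "joint_velocities": joint speeds; "tau": joint torques, N m; "eef_pos": TCP position; "ee_rot": TCP orientation; "contact_force": force on the tool from outside, world axes, zero at the start; "moment": the same for the moment, N m; "finger_gap": opening from 0.0 (shut) to 1.0 (fully open); "grasp_force": force on a finger pad.
Only numpy, scipy, OpenCV 4.12 (cv2) and the standard library are available. Lean on these libraries where they do the work, as an engineer would, in place of code of your own. Each camera call takes 0.05 s, during which the arm holds its last target. There are 200 camera calls.

## Working session

There is one attempt and no reset: what is moved stays moved. The work goes in short steps, Python scripts to look and compute and a shell command to move; the robot and the scene stay as the last step left them, time stands still between calls to the robot, and variables do not carry over. Pictures are saved under pics/ and viewed, at most 10 in all, crops included, and the job is handed in when it is done.

```bash
ls; mkdir -p pics
python3 - <<'E'
from station import env
import cv2
o=env.get_obs(); print(o, env.tips_ahead)
for n in("top","side"):
    cv2.imwrite(f"pics/{n}0.png",env.read_camera(n)[:,:,::-1])
    c=env.calibration(n);print(n,c)
E
```

```text
pics
{'time_s': 0.0, 'qpos': array([-1.00580467,  0.50187019, -0.42679789,  1.55143969,  0.22081922,
        1.13832125, -0.21029216]), 'joint_velocities': array([ 4.11827008e-04,  1.79223163e-05, -3.01690560e-04,  3.99764488e-05,
        8.88542908e-04,  7.76784305e-04,  3.95779673e-04]), 'tau': array([ 3.91163503e-04, -5.66600919e+01, -5.81635013e+00, -2.79107201e+01,
       -6.88009732e-02,  3.08490638e-02,  1.93184178e-04]), 'eef_pos': array([0.1930774 , 0.62005795, 0.29116912]), 'ee_rot': array([-1.75469360e-04,  1.50286892e-01,  9.88641934e-01, -9.72167252e-04]), 'contact_force': array([-0.39174433,  0.10504593,  0.48541612]), 'moment': array([ 0.03125872, -0.0231501 ,  0.0222547 ]), 'grasp_force': 0.0, 'finger_gap': 1.0017343307167286} 0.0655
top {'camera_matrix': array([[433.53263687,   0.        , 321.82763006],
       [  0.        , 433.53263687, 237.26669269],
       [  0.        ,   0.        ,   1.        ]]), 'R': array([[ 2.55940726e-03, -9.99934098e-01, -1.11914732e-02],
       [-9.81365646e-01, -3.61304878e-04, -1.92149259e-01],
       [ 1.92132553e-01,  1.14747156e-02, -9.81301897e-01]]), 't': array([-0.01991964,  0.44479754,  0.92315345])}
side {'camera_matrix': array([[522.37101652,   0.        , 319.25457831],
       [  0.        , 522.37101652, 233.10657661],
       [  0.        ,   0.        ,   1.        ]]), 'R': array([[ 0.99967622, -0.02388517,  0.00877256],
       [-0.01008434, -0.68842857, -0.72523404],
       [ 0.02336161,  0.72491075, -0.68844654]]), 't': array([-0.40371657,  0.07930601,  1.12847252])}
```

View pics/top0.png

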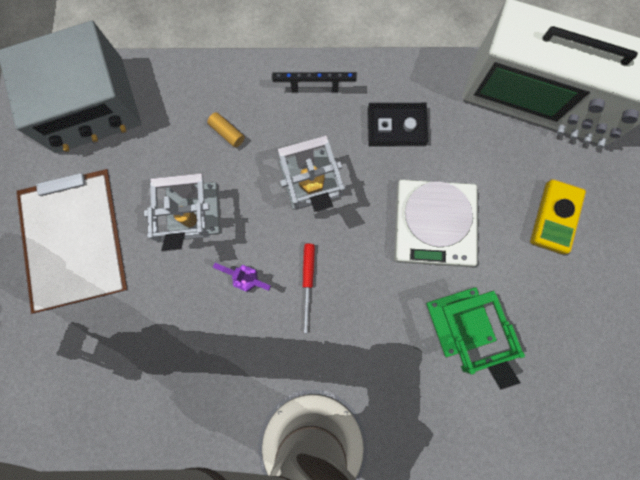

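View pics/side0.png

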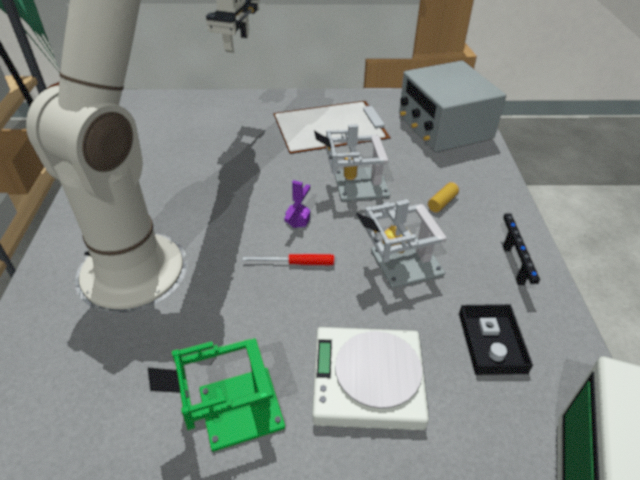

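The top view shows the two stands at about (178,208) and (311,175), the pan at (439,214), and the paddles at (173,242) and (320,201). The purple and green look-alikes are elsewhere. I'll enlarge both views to tell the weights apart.

Run:
```python
import cv2,numpy as np
t=cv2.imread("pics/top0.png");s=cv2.imread("pics/side0.png")
f=lambda a:cv2.resize(a,None,fx=5,fy=5,interpolation=cv2.INTER_CUBIC)
a=f(t[130:220,270:350]);b=f(s[190:290,350:450]) # 400x450, 
m=np.zeros((600,800,3),np.uint8);m[:450,:400]=a
b=cv2.resize(s[190:290,350:450],(400,400),interpolation=cv2.INTER_CUBIC);m[:400,400:]=b
m[400:,400:600]=cv2.resize(s[115:205,305:395],(200,200),interpolation=cv2.INTER_CUBIC)
m[400:,600:]=cv2.resize(t[165:255,135:225],(200,200),interpolation=cv2.INTER_CUBIC)
cv2.imwrite("pics/crop1.png",m)
```

```text
(no output)
```

View pics/crop1.png

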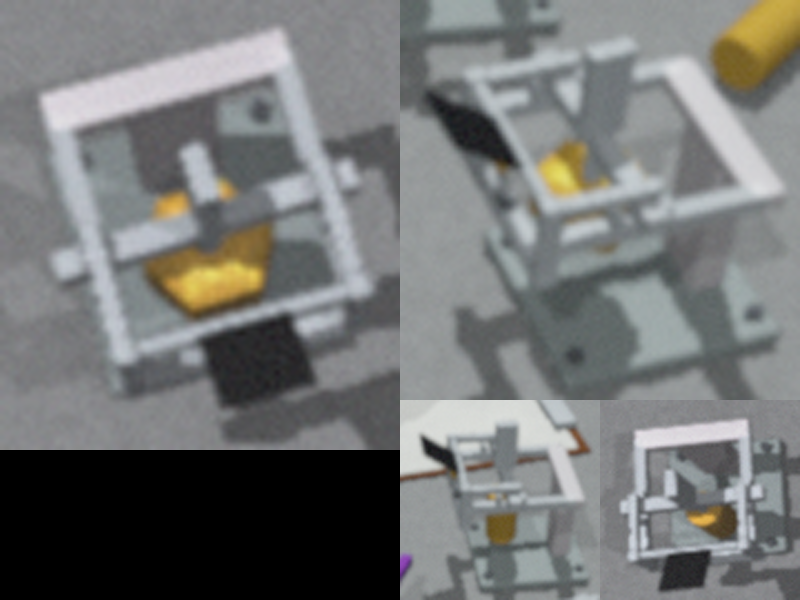

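The middle stand holds the hexagonal weight (wide and angular). The left stand holds the slim cylinder. In the top view the crossbar ends are at about (282.4,183) and (340,164.4), and the paddle centre is at (321.6,202.4). In the side view the tab top is at about (403,201).

```bash
cat > h.py <<'E'
from station import env
import numpy as np
from scipy.spatial.transform import Rotation as R
def ray(n,px,z,c=None):
    c=c or env.calibration(n); Rm,t=c["R"],c["t"]
    d=Rm.T@np.linalg.solve(c["camera_matrix"],[*px,1]); o=-Rm.T@t
    return o+d*(z-o[2])/d[2]
def proj(n,X,c=None):
    c=c or env.calibration(n); p=c["camera_matrix"]@(c["R"]@np.array(X)+c["t"]); return p[:2]/p[2]
def tool():
    o=env.get_obs(); q=o["ee_rot"]; return o["eef_pos"],R.from_quat([*q[1:],q[0]])
def delta(pos,yaw):
    """shift/0.15 in the tool axes and turn/90deg to reach TCP pos with tool down, tool y along world yaw (mod pi)"""
    p,r=tool(); best=None
    for k in(0,np.pi):
        y=np.array([np.cos(yaw+k),np.sin(yaw+k),0]);z=np.array([0,0,-1.]);x=np.cross(y,z)
        v=(r.inv()*R.from_matrix(np.c_[x,y,z])).as_rotvec()
        if best is None or np.linalg.norm(v)<np.linalg.norm(best):best=v
    return (r.inv().apply(np.array(pos)-p)/0.15).round(3),(best/(np.pi/2)).round(4)
E
python3 - <<'E'
from h import *
a=ray("top",(282.4,183),.121);b=ray("top",(340,164.4),.121)
m=(a+b)/2;d=(a-b);print(a,b,m,np.linalg.norm(d))
yw=np.arctan2(d[1],d[0]);print("yaw of stand y",np.degrees(yw), "stand x yaw",np.degrees(yw)-90)
p=ray("top",(321.6,202.4),.154);print("pad",p); x=np.array([np.sin(yw),-np.cos(yw),0]);print("pad pred",m-.075*x)
print("tabtop side",ray("side",(403,201),.182))
print("pan",ray("top",(439,214),.05),ray("side",(378.5,369.5),.05))
for px in((22.,-.0),):
  pass
E
```

```text
[0.54559472 0.06288342 0.121     ] [ 0.5865302  -0.05819084  0.121     ] [0.56606246 0.00234629 0.121     ] 0.12780723494112628
yaw of stand y 108.6805068615787 stand x yaw 18.680506861578706
pad [ 0.49412896 -0.01992467  0.154     ]
pad pred [ 0.49501351 -0.02167551  0.121     ]
tabtop side [0.56613736 0.0063297  0.182     ]
pan [ 0.49639757 -0.28037766  0.05      ] [ 0.49853924 -0.28561449  0.05      ]
```

Run:
```python
from h import *
print(delta((.492,-.022,.29),np.radians(108.7)),delta((.492,-.022,.29),np.radians(108.7))[1]*90)
```

```text
(array([-3.175, -3.495,  0.014]), array([-0.0011, -0.0004, -0.3999])) [ -0.099  -0.036 -35.991]
```

```bash
python3 -m creep '[[[-0.9,-1,0],[0,0,0],1],[[-0.9,-1,0],[0,0,0],1],[[-0.9,-1,0],[0,0,0],1],[[-0.9,-1,0],[0,0,0],1],[[-0.9,-1,0],[0,0,0],1]]' 20
python3 -m creep '[[[-0.9,-1,0],[0,0,0],1],[[-0.9,-1,0],[0,0,0],1],[[-0.9,-1,0],[0,0,0],1],[[-0.9,-1,0],[0,0,0],1],[[-0.9,-1,0],[0,0,0],1]]'
python3 -m creep '[[[-0.9,-1,0],[0,0,0],1],[[-0.9,-1,0],[0,0,-0.08],1],[[-0.9,-1,0],[0,0,-0.16],1],[[-0.9,-1,0],[0,0,-0.24],1],[[-0.9,-1,0],[0,0,-0.32],1],[[-0.9,-1,0],[0,0,-0.4],1],[[-0.9,-1,0],[0,0,-0.4],1],[[-0.9,-1,0],[0,0,-0.4],1]]'
python3 - <<'E'
from h import *
print(delta((.492,-.022,.29),np.radians(108.7)), env.get_obs()["time_s"])
E
```

```text
time_s: 0.52
eef_pos: [0.2785, 0.4341, 0.2915]
ee_rot: [0.0, 0.151, 0.989, -0.001]
contact_force: [1.3, -0.2, -0.0]
finger_gap: 0.687
grasp_force: 0.0
time_s: 0.93
eef_pos: [0.3624, 0.2508, 0.292]
ee_rot: [0.0, 0.151, 0.989, -0.0]
contact_force: [-0.0, 0.3, 0.1]
finger_gap: 0.327
grasp_force: 0.0
time_s: 1.6
eef_pos: [0.4463, 0.0689, 0.2919]
ee_rot: [-0.0, -0.162, 0.987, -0.0]
contact_force: [-0.6, -0.6, -0.1]
finger_gap: 0.005
grasp_force: 0.0
(array([-0.095, -0.671,  0.012]), array([ 0.    , -0.0005, -0.0003])) 1.6
```

```bash
python3 -m creep '[[[-0.1,-0.67,0],[0,0,0],1],[[-0.1,-0.67,0],[0,0,0],1],[[-0.1,-0.67,0],[0,0,0],1],[[-0.1,-0.67,0],[0,0,0],1],[[-0.1,-0.67,0],[0,0,0],1]]'
python3 - <<'E'
from h import *
import cv2
c=env.calibration("wrist");np.savez("w1.npz",**c)
cv2.imwrite("pics/w1.png",env.read_camera("wrist")[:,:,::-1])
for X in((.494,-.020,.154),(.56606,.00235,.182),(.5456,.0629,.121),(.5865,-.0582,.121)):print(proj("wrist",X))
E
```

```text
time_s: 2.02
eef_pos: [0.4924, -0.0196, 0.2918]
ee_rot: [-0.001, -0.161, 0.987, 0.0]
contact_force: [-0.5, 1.0, 0.1]
finger_gap: 0.004
grasp_force: 0.0
[311.57556727 252.26717413]
[308.61989925 375.53854408]
[388.45920641 327.84869653]
[231.42762102 327.92574619]
```

View pics/w1.png

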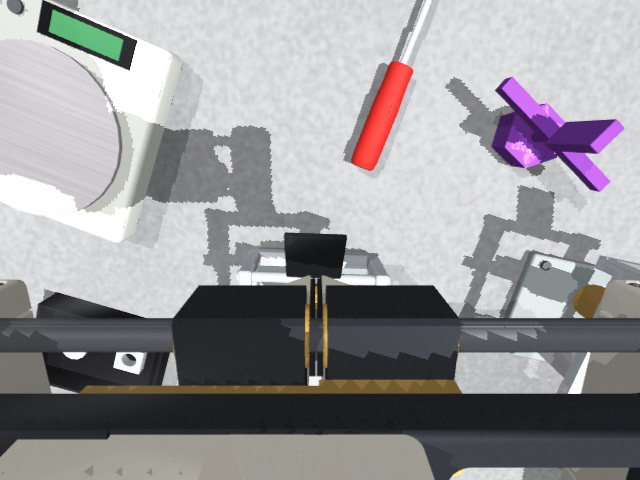

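The paddle is directly ahead of the fingertips, with corners (285,233), (347,235), (343,278) and (288,276) and its centre at about (316,256). That is about 4 px from the predicted (312,252).

Run:
```python
from h import *
c=dict(np.load("w1.npz"));p=ray("",(316,256),.154,c);print(p)
for q,z in(((285,233),.167),((347,235),.167)):print(ray("",q,z,c))
p[2]=.154+.0655+.006
print(delta((p[0],p[1],p[2]),np.radians(108.7)))
```

```text
[ 0.49594541 -0.01762938  0.154     ]
[ 0.4836076  -0.04214797  0.167     ]
[ 0.47256667 -0.00507628  0.167     ]
(array([-0.027, -0.004,  0.442]), array([ 0.0008, -0.0006, -0.0004]))
```

```bash
python3 -m creep '[[[-0.02,0,0.25],[0,0,0],1],[[-0.02,0,0.44],[0,0,0],1],[[-0.02,0,0.48],[0,0,0],1],[[-0.02,0,0.50],[0,0,0],1],[[-0.02,0,0.52],[0,0,0],1],[[-0.02,0,0.54],[0,0,0],1],[[-0.02,0,0.56],[0,0,0],1],[[-0.02,0,0.58],[0,0,0],1],[[-0.02,0,0.60],[0,0,0],1],[[-0.02,0,0.62],[0,0,0],1],[[-0.02,0,0.64],[0,0,0],1],[[-0.02,0,0.66],[0,0,0],1],[[-0.02,0,0.68],[0,0,0],1],[[-0.02,0,0.69],[0,0,0],1],[[-0.02,0,0.69],[0,0,0],1]]'
python3 -m creep '[[[0,0,-0.3],[0,0,0],1],[[0,0,-0.8],[0,0,0],1],[[0,0,-0.8],[0,0,0],1],[[0,0,-0.8],[0,0,0],1],[[0,0,-0.8],[0,0,0],1]]'
python3 - <<'E'
from h import *
import cv2
c=env.calibration("wrist");np.savez("w2.npz",**c)
a=env.read_camera("wrist")[:,:,::-1];b=env.read_camera("side")[:,:,::-1]
m=np.zeros((480,800,3),np.uint8);m[:,:400]=a[180:420,210:410].repeat(2,0).repeat(2,1);m[:400,400:]=cv2.resize(b[190:290,350:450],(400,400),interpolation=cv2.INTER_CUBIC)
cv2.imwrite("pics/w2.png",m)
E
```

```text
time_s: 3.32
eef_pos: [0.4955, -0.0188, 0.1887]
ee_rot: [-0.0, -0.163, 0.987, 0.0]
contact_force: [-1.7, -0.6, 3.6]
finger_gap: 0.004
grasp_force: 1.6
time_s: 3.73
eef_pos: [0.4969, -0.0189, 0.3113]
ee_rot: [0.003, -0.162, 0.987, -0.0]
contact_force: [-0.0, -0.4, -1.4]
finger_gap: 0.008
grasp_force: 0.0
```

View pics/w2.png

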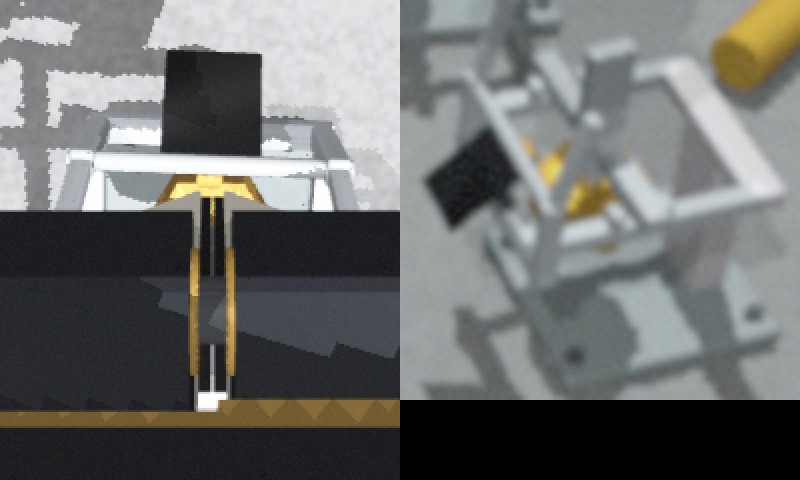

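The keeper is open: the paddle slopes down and the arms stand up. Next I'll open the fingers, move over the tab and look again.

Run:
```python
from h import *
print(delta((.566,.004,.30),np.radians(107.7)), env.get_obs()["eef_pos"])
```

```text
(array([-0.498, -0.008,  0.053]), array([ 0.0002, -0.0007,  0.0112])) [ 0.49481324 -0.01886457  0.30806018]
```

```bash
python3 -m creep '[[[-0.25,0,0],[0,0,0.01],0],[[-0.5,0,0],[0,0,0.01],0],[[-0.5,0,0.05],[0,0,0.01],0],[[-0.5,0,0.05],[0,0,0.01],0],[[-0.5,0,0.05],[0,0,0.01],0],[[-0.5,0,0.05],[0,0,0.01],0],[[-0.5,0,0.05],[0,0,0.01],0],[[-0.5,0,0.05],[0,0,0.01],0],[[-0.5,0,0.05],[0,0,0.01],0],[[-0.5,0,0.05],[0,0,0.01],0],[[-0.5,0,0.05],[0,0,0.01],0],[[-0.5,0,0.05],[0,0,0.01],0],[[-0.5,0,0.05],[0,0,0.01],0]]'
python3 - <<'E'
from h import *
import cv2
c=env.calibration("wrist");np.savez("w3.npz",**c)
a=env.read_camera("wrist")[:,:,::-1]
cv2.imwrite("pics/w3.png",a)
for x in(-.012,.012):
  for y in(-.005,.005):
    X=np.array([.566,.004,.182])+x*np.array([np.cos(.309),np.sin(.309),0])+y*np.array([-np.sin(.309),np.cos(.309),0]);print(proj("wrist",X,c))
E
```

```text
time_s: 4.92
eef_pos: [0.5664, 0.0052, 0.3013]
ee_rot: [0.0, -0.155, 0.988, -0.0]
contact_force: [-0.5, -0.3, 0.9]
finger_gap: 0.896
grasp_force: 0.0
[305.13667394 239.3258131 ]
[321.51462694 239.3567289 ]
[305.37005269 276.01552628]
[321.27700999 276.04527924]
```

View pics/w3.png

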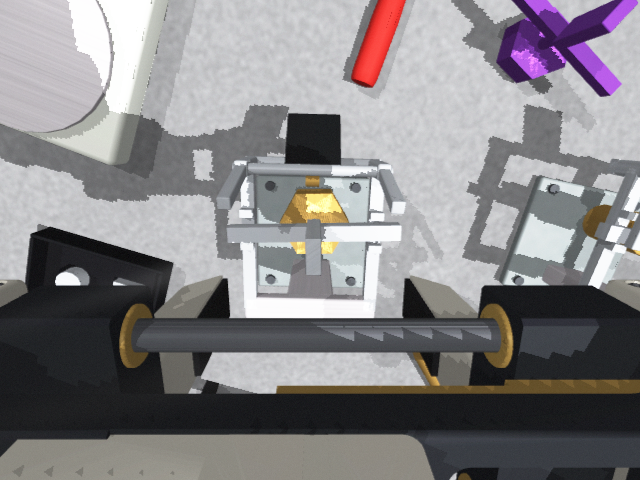

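The tab lies between the open fingers at columns 306–321, with its lower end near row 276. That matches the prediction, and the crossbar is level in the image. I'll descend, grip and lift slowly.

```bash
python3 -m creep '[[[0,0,0.25],[0,0,0],0],[[0,0,0.45],[0,0,0],0],[[0,0,0.58],[0,0,0],0],[[0,0,0.58],[0,0,0],0.5],[[0,0,0.58],[0,0,0],1],[[0,0,0.58],[0,0,0],1],[[0,0,0.58],[0,0,0],1],[[0,0,0.58],[0,0,0],1],[[0,0,0.58],[0,0,0],1],[[0,0,0.58],[0,0,0],1],[[0,0,0.58],[0,0,0],1],[[0,0,0.58],[0,0,0],1],[[0,0,0.58],[0,0,0],1],[[0,0,0.58],[0,0,0],1],[[0,0,0.58],[0,0,0],1],[[0,0,0.58],[0,0,0],1],[[0,0,0.58],[0,0,0],1],[[0,0,0.58],[0,0,0],1],[[0,0,0.58],[0,0,0],1],[[0,0,0.58],[0,0,0],1]]' 40
```

```text
time_s: 6.63
eef_pos: [0.5666, 0.0047, 0.2142]
ee_rot: [0.0, -0.155, 0.988, -0.0]
contact_force: [1.3, -2.8, -0.8]
finger_gap: 0.109
grasp_force: 40.0
```

```bash
python3 -m creep '[[[0,0,-0.03],[0,0,0],1],[[0,0,-0.1],[0,0,0],1],[[0,0,-0.2],[0,0,0],1],[[0,0,-0.35],[0,0,0],1],[[0,0,-0.5],[0,0,0],1],[[0,0,-0.65],[0,0,0],1],[[0,0,-0.8],[0,0,0],1],[[0,0,-1],[0,0,0],1],[[0,0,-1],[0,0,0],1],[[0,0,-1],[0,0,0],1]]'
python3 - <<'E'
from h import *
p,r=tool(); print(delta((.4975,-.283,p[2]),np.radians(108)),delta((.4975,-.283,p[2]),np.radians(90))); print(env.get_obs()["qpos"])
E
```

```text
time_s: 7.47
eef_pos: [0.567, 0.0059, 0.366]
ee_rot: [0.002, -0.155, 0.988, 0.0]
contact_force: [-0.4, 0.6, -5.8]
finger_gap: 0.106
grasp_force: 40.0
(array([ 1.031, -1.691, -0.003]), array([-0.0003,  0.0023, -0.0017])) (array([ 1.031, -1.691, -0.003]), array([1.000e-04, 2.400e-03, 1.983e-01]))
[-0.01169641  0.25526045 -0.05540968  1.68871031  0.01453094  1.19434873
  1.81173272]
```

```bash
python3 -m creep '[[[0.08,-0.13,0],[0,0,0],1],[[0.2,-0.33,0],[0,0,0],1],[[0.32,-0.53,0],[0,0,0],1],[[0.44,-0.73,0],[0,0,0],1],[[0.515,-0.845,0],[0,0,0],1]]'
python3 -m creep '[[[0.12,-0.2,0],[0,0,0],1],[[0.24,-0.4,0],[0,0,0],1],[[0.36,-0.6,0],[0,0,0],1],[[0.46,-0.76,0],[0,0,0],1],[[0.515,-0.845,0],[0,0,0],1],[[0.515,-0.845,0],[0,0,0],1],[[0.515,-0.845,0],[0,0,0],1]]'
python3 -m creep '[[[0,0,0.12],[0,0,0],1],[[0,0,0.3],[0,0,0],1],[[0,0,0.5],[0,0,0],1],[[0,0,0.7],[0,0,0],1],[[0,0,0.85],[0,0,0],1],[[0,0,0.95],[0,0,0],1],[[0,0,1],[0,0,0],1],[[0,0,1],[0,0,0],1],[[0,0,1],[0,0,0],1]]'
python3 - <<'E'
from h import *
import cv2
p,r=tool(); print(p,delta((.4975,-.283,.1972),np.radians(108)))
cv2.imwrite("pics/s3.png",cv2.resize(env.read_camera("side")[270:450,280:460,::-1],(600,600),interpolation=cv2.INTER_CUBIC))
E
```

```text
time_s: 7.88
eef_pos: [0.5289, -0.1434, 0.3618]
ee_rot: [-0.003, -0.153, 0.988, -0.0]
contact_force: [0.5, -0.8, -6.2]
finger_gap: 0.112
grasp_force: 40.0
time_s: 8.47
eef_pos: [0.4953, -0.2838, 0.3618]
ee_rot: [-0.002, -0.153, 0.988, 0.001]
contact_force: [0.9, 0.4, -6.5]
finger_gap: 0.109
grasp_force: 40.0
time_s: 9.22
eef_pos: [0.4972, -0.2823, 0.214]
ee_rot: [-0.0, -0.156, 0.988, 0.0]
contact_force: [0.0, -0.4, -5.8]
finger_gap: 0.106
grasp_force: 40.0
[ 0.49724316 -0.2822612   0.21398093] (array([-0.   , -0.005,  0.112]), array([ 0.0007, -0.0002, -0.0012]))
```

View pics/s3.png

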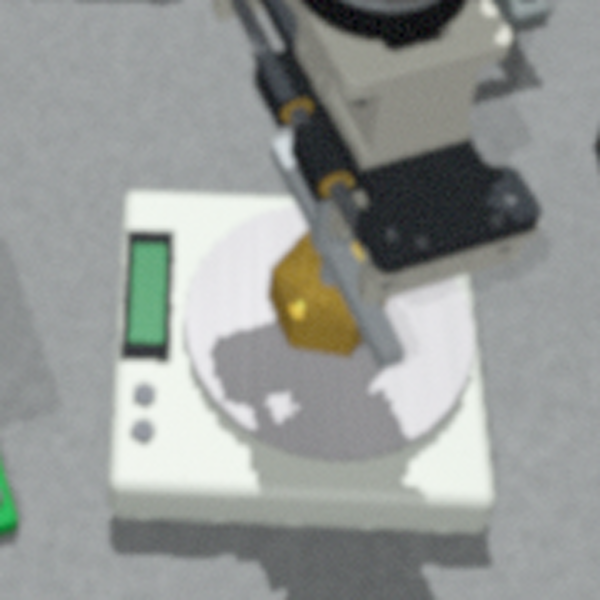

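The weight hangs level at about (320,310) in the crop, over the pan centre at about (330,330). I'll lower it gently onto the pan.

```bash
python3 -m creep '[[[0,0,0.04],[0,0,0],1],[[0,0,0.08],[0,0,0],1],[[0,0,0.1],[0,0,0],1],[[0,0,0.105],[0,0,0],1],[[0,0,0.11],[0,0,0],1],[[0,0,0.11],[0,0,0],1],[[0,0,0.11],[0,0,0],1]]'
```

```text
time_s: 9.85
eef_pos: [0.497, -0.2835, 0.1978]
ee_rot: [0.0, -0.155, 0.988, -0.0]
contact_force: [0.2, -0.7, -5.8]
finger_gap: 0.104
grasp_force: 40.0
```

```bash
python3 -m creep '[[[0,0,0.005],[0,0,0],1],[[0,0,0.01],[0,0,0],1],[[0,0,0.012],[0,0,0],1],[[0,0,0.012],[0,0,0],1]]' 
python3 -m creep '[[[0,0,0.004],[0,0,0],1],[[0,0,0.007],[0,0,0],1],[[0,0,0.007],[0,0,0],1]]'
```

```text
time_s: 10.18
eef_pos: [0.4972, -0.2836, 0.1972]
ee_rot: [0.0, -0.155, 0.988, -0.0]
contact_force: [-3.5, 1.7, 5.2]
finger_gap: 0.108
grasp_force: 40.0
time_s: 10.43
eef_pos: [0.4972, -0.2837, 0.1972]
ee_rot: [0.001, -0.155, 0.988, -0.0]
contact_force: [-5.1, 2.3, 12.8]
finger_gap: 0.109
grasp_force: 40.0
```

It's seated. I'll ease the grip first so the weight settles flat, then open and check before rising.

```bash
python3 -m creep '[[[0,0,-0.006],[0,0,0],1],[[0,0,-0.006],[0,0,0],1],[[0,0,-0.006],[0,0,0],1]]' 5
python3 -m creep '[[[0,0,0],[0,0,0],0.85],[[0,0,0],[0,0,0],0.8],[[0,0,0],[0,0,0],0.7],[[0,0,0],[0,0,0],0.6],[[0,0,0],[0,0,0],0.5],[[0,0,0],[0,0,0],0.4],[[0,0,0],[0,0,0],0.4],[[0,0,0],[0,0,0],0.4]]'
```

```text
time_s: 10.68
eef_pos: [0.4974, -0.2837, 0.1971]
ee_rot: [0.001, -0.155, 0.988, -0.0]
contact_force: [-3.4, 1.5, 7.6]
finger_gap: 0.11
grasp_force: 5.0
time_s: 11.35
eef_pos: [0.4969, -0.2834, 0.1957]
ee_rot: [-0.0, -0.155, 0.988, 0.0]
contact_force: [-0.1, -0.8, 0.3]
finger_gap: 0.575
grasp_force: 0.0
```

```bash
python3 -m creep '[[[0,0,-0.1],[0,0,0],0.4],[[0,0,-0.3],[0,0,0],0.4],[[0,0,-0.5],[0,0,0],0.4],[[0,0,-0.75],[0,0,0],0.4],[[0,0,-1],[0,0,0],0.4],[[0,0,-1],[0,0,0],0.4]]'
python3 -m creep '[[[-0.3,0.4,-0.1],[0,0,0],0.4],[[-0.6,0.8,-0.1],[0,0,0],0.4],[[-0.6,1,-0.1],[0,0,0],0.4],[[-0.6,1,-0.1],[0,0,0],0.4],[[-0.6,1,-0.1],[0,0,0],0.4],[[-0.6,1,-0.1],[0,0,0],0.4],[[-0.6,1,-0.1],[0,0,0],0.4]]'
python3 - <<'E'
from h import *
import cv2
a=env.read_camera("side")[:,:,::-1];b=env.read_camera("top")[:,:,::-1]
m=np.zeros((600,800,3),np.uint8)
m[:400,:400]=cv2.resize(a[310:440,300:430],(400,400));m[:400,400:]=cv2.resize(b[150:280,380:510],(400,400))
m[400:,:400]=cv2.resize(a[115:265,270:450][:90],(400,200));m[400:,400:]=cv2.resize(b[140:240,130:330],(400,200))
cv2.imwrite("pics/end.png",m)
E
```

```text
time_s: 11.85
eef_pos: [0.4999, -0.2853, 0.3541]
ee_rot: [0.005, -0.155, 0.988, -0.004]
contact_force: [1.7, -0.5, 0.1]
finger_gap: 0.598
grasp_force: 0.0
time_s: 12.43
eef_pos: [0.5368, -0.1126, 0.3606]
ee_rot: [-0.0, -0.156, 0.988, -0.0]
contact_force: [-0.7, -0.4, -0.0]
finger_gap: 0.604
grasp_force: 0.0
```

View pics/end.png

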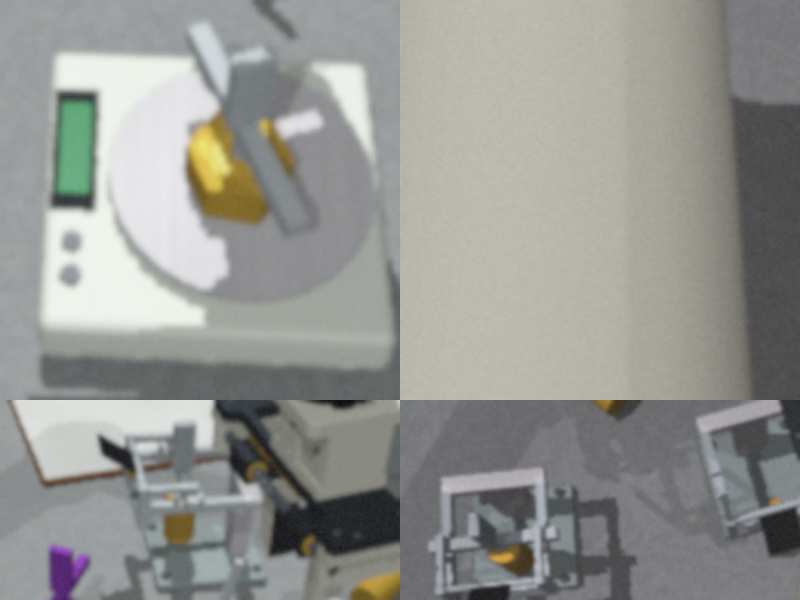

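The weight stands upright on the pan, clear of the rim. The round weight still hangs on its own hook, and the gripper is free of everything.

```bash
python3 -c "
from station import env
print(env.get_obs()['time_s'],env.hand_in())"
```

```text
the job is handed in; nothing more can be done
12.5333 None
```

The keeper was thrown open, then the hexagonal weight was lifted off and set upright on the scale pan; the round weight was left hanging, and the job was handed in at 12.5 s.

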